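Open a tight preserving jar in the jar brace

ROBOT

A 6-joint arm with a two-finger parallel gripper is mounted at the origin on the work surface. World frame = base frame: x ahead of the robot, y to its left, z up, the work surface at z = 0. Lengths are in mm, angles in rad, forces in N, time in s.
With the tool pointing down it reaches from about 400 to 825 mm from the base axis. Payload 7 kg.
Tool frame: the origin (TCP) lies on the centre line of the jaws, within the pads' length; the fingertips stand 25 mm ahead of it and the grasp point (between the pads) lies 6 mm ahead of it; z points along the fingers, y is the line along which they close (so a half turn about z gives the same grasp; the last joint's range is limited). The gripper opens to 85 mm and grips with 20 to 120 N. Pads are 22 mm wide; open, the fingers measure 114 mm over their backs; the gripper's body (76 mm by 85 mm) begins 54 mm behind the grasp point. The pads swing forward as they close: fully open they stand 13 mm farther back than shut.
Start: joints at [1.598, 0.359, 0.012, 0, -1.224, -0.288], TCP at [174.061, 652.149, 256.302] pointing down, gripper open.
Joint ranges: [-3.07, 3.07], [-1.43, 2.12], [-1.02, 1.25], [-3.03, 1.67], [-3.05, -0], [-3.03, 3.03]. Speed limits (rad/s): [2.39, 2.39, 3.01, 3.14, 3.14, 3.14].

INTERFACE

Orientations are given as a rotation vector (axis times angle).
In Python, from workcell import bot gives the robot as it stands.
- The arm moves only by the tool advance, called as name(argument=value, ...) on one line, values as JSON. Schema: {"type":"object","properties":{"steps":{"type":"array","items":{"type":"number"},"minItems":6,"maxItems":60},"finger_gap":{"type":"number"},"grip_n":{"type":"number"},"only":{"type":"string"},"quiet":{"type":"boolean"},"lines":{"type":"string"}},"required":["steps"],"additionalProperties":false}. steps is one flat list of numbers that holds 1 to 10 rows one after another, with no inner brackets; each row has 6 numbers: dx, dy, dz in shares of 800 mm (1.0 is 800 mm), then a rotation vector rx, ry, rz in parts of the range, where 1.0 means 2 pi rad; each row is the pose to reach, as a shift and turn from the pose commanded when the call began, along the tool's axes at that moment; what a row does not reach only later rows make up. A row lasts 1/10 s, in which the tool goes at most 50 mm and 0.15 rad, less where a joint would pass 70% of its speed; a pose out of reach is approached as far as the arm can. finger_gap is the finger opening in mm, set as the call begins (left out keeps the last). The fingers move at their own pace and stop on an object; grip_n is the grip in N (left out, the last holds). Time passes only in rows, so rows that do not move let the fingers close. The tool returns the time, the measured TCP pose, the force, the opening and the grip force at its end. only (a regular expression) keeps the lines of the reply that match it, lines (a string "A,B") keeps lines A to B, and quiet returns only ok. No shift or turn number may pass 1 either way. Input that does not fit is refused with a message, and nothing moves.
- bot.state(): the state, without advancing time (a new reading comes with each control period).
- bot.grab_frame(name): name is "scene" or "top" or "wrist"; returns the picture (400x640x3 uint8, blue, green, red); there is no depth.
- bot.camera_model(name): a dict with "fx", "fy", "cx", "cy" (pixels), "D" ([k1, k2, p1, p2, k3] as OpenCV has them; the pictures are not rectified), "eye" and "orientation" of the camera in the world; the wrist camera has in their place "T_tool_cam" (4x4, takes a point from camera to tool coordinates, whose origin is the TCP and whose axes are the flange's). Camera axes: x right, y up, looking along -z (the intrinsics and any distortion apply to the point x, -y, -z); pixel columns grow to the right and rows downward; lengths in mm; the calibration is good to about 2 mm. A picture is of the moment at which its call begins: read the wrist's pose just before it. camera_model takes no time and is no camera call.
- bot.hand_in(): hands the job in; it is judged then, once.
The state is a dict: "time_s": time; "joints": joint angles; "joint_vel": joint speeds; "joint_efforts": joint torques, N m; "position": TCP position; "orientation": TCP orientation; "ft_force": force on the tool from outside, world axes, zero at the start; "ft_torque": the same for the moment, N m; "finger_gap": finger opening in mm; "finger_force": force on a finger pad.
Only numpy, scipy, OpenCV 4.12 (cv2) and the standard library are available. Lean on these libraries where they do the work, as an engineer would, in place of code of your own. Each camera call takes 0.05 s, during which the arm holds its last target. There are 200 camera calls.

TASK

Set the jar with the red lid upright in the square well of the wooden brace, fully down on the well's floor with its lid still tight, so that it cannot turn. Then unscrew the red lid anticlockwise until its thread lets go, lift it straight up off the jar and finish still gripping it, level and still, two to four centimetres clear above the jar's mouth, with the jar still fully home in the brace. Leave the green-lidded jar, the lemon, garlic, peeler, mug and sieve where they are.

Things in the scene. Friction and masses are not known exactly. Their poses are not given: they have to be found in the camera images.
- jar: white square jar, 64 x 64 mm, loose, about 0.5 kg, 114 mm tall with its lid on; it can be carried by the lid. Origin: centre of its underside, z up, x and y square to its sides. Flat shoulder 80 mm above the origin; above it a round neck, 40 mm across, up to the mouth at 104 mm, with thread ramps outside. Standing unbraced, it spins along when the lid is turned
- lid: red screw lid on the jar, loose, 60 g, 30 mm tall, twelve-sided, 63 mm across flats (one faces its x axis, then every 30 degrees). Origin: centre of its open lower rim, z up. Screwed tight its origin is 84 mm above the jar's, on the same axis, x axes parallel. Grip it by two flats that face apart, fingertips above the jar's shoulder
- brace: light wooden block fixed to the table, 130 x 130 mm, 40 mm tall, with a square well in its middle, 68 x 68 mm at its walls (the jar has 2 mm of play each side), 30 mm deep, mouth chamfered by 3 mm. Origin: centre of the underside, on the table; x and y square to the well's sides.
- well_floor (a point): centre of the floor of the brace's well, 10 mm above the table: the jar's origin stands here when it is fully home
- lid_top (a point): centre of the lid's top, 30 mm above its origin, white mark along its x. Anticlockwise from above unscrews: about 0.2 to 0.4 N m; the lid rises 3 mm per rad, lets go after about 1.0 rad relative to the jar, then rises about 1 mm more on the seal; from there to about 1.6 rad, where it meets a stop, it lifts straight off
- jar_mouth (a point): centre of the jar's mouth, on its axis 104 mm above its origin. An orange sprung seal, 5 to 9 mm higher, presses up on the lid with about 30 N when tight and 12 N at the release
- green_jar: bystander: the same jar with a smooth round green lid, in one piece, 110 mm tall. Not to be opened
- lemon: bystander: yellow lemon standing on its end, 64 mm wide, 75 mm tall
- garlic: bystander: off-white garlic bulb, 52 mm wide, 48 mm tall
- garlic2: bystander: a second garlic bulb, the same size
- peeler: bystander: vegetable peeler lying flat, dark red handle 110 mm long, steel blade fork, 170 mm overall, 16 mm high. Origin on the table 45 mm from the handle's middle towards the blade (+x)
- mug: bystander: blue mug, 80 mm wide, 95 mm tall
- sieve: bystander: steel bowl sieve, 176 mm across, 70 mm tall, with a wire handle along its +x

How it is judged:
By the outcome, as a careful person would: the job done as asked, in the order asked, and still so for the second after the job is handed in, while the arm keeps its last pose, push and grip.
It also fails if it takes over 48 s, if anything falls off the work surface, if the arm or the gripper's body presses on something with over 40 N, if the wrist force passes 120 N, or if a joint passes its speed limit or range.

## Working session

There is one attempt and no reset: what is moved stays moved. The work goes in short steps, Python scripts to look and compute and a tool call to move; the robot and the scene stay as the last step left them, time stands still between calls to the robot, and variables do not carry over. Pictures are saved under pics/ and viewed, at most 10 in all, crops included, and the job is handed in when it is done.

```bash
ls; mkdir -p pics
```

Run:
```python
from workcell import bot
import cv2,numpy as np
for n in ("scene","top","wrist"):
    cv2.imwrite(f"pics/{n}0.png",bot.grab_frame(n)); print(n,bot.camera_model(n))
print(bot.state())
a=[cv2.imread(f"pics/{n}0.png") for n in("scene","top")]
```

```text
pics
workcell.py
scene {'fx': 507.9547102108909, 'fy': 507.9547102108909, 'cx': 312.836400808406, 'cy': 199.380785859845, 'D': array([-0.0514894,  0.       ,  0.       ,  0.       ,  0.       ]), 'eye': array([1608.79986165,  360.51944291, 1231.82488629]), 'orientation': array([0.52455036, 0.73684774, 1.79015415])}
top {'fx': 380.2474310930431, 'fy': 380.2474310930431, 'cx': 314.181583043937, 'cy': 199.17281496222475, 'D': array([-0.00486353,  0.        ,  0.        ,  0.        ,  0.        ]), 'eye': array([ 447.50896994,  -10.86761519, 1158.83603646]), 'orientation': array([ 0.09202634, -0.05882926, -1.56193847])}
wrist {'fx': 296.3748544121492, 'fy': 296.3748544121492, 'cx': 318.6811543178845, 'cy': 200.87724583413794, 'D': array([-0.03371422,  0.        ,  0.        ,  0.        ,  0.        ]), 'T_tool_cam': array([[-8.51467398e-04,  9.61506599e-01,  2.74780521e-01,
         6.92764269e+01],
       [ 9.99999628e-01,  7.80108360e-04,  3.68977190e-04,
        -1.11492880e-01],
       [ 1.40415421e-04,  2.74780733e-01, -9.61506905e-01,
        -1.17439475e+02],
       [ 0.00000000e+00,  0.00000000e+00,  0.00000000e+00,
         1.00000000e+00]])}
{'time_s': 0.15, 'joints': array([ 1.59813208e+00,  3.59239176e-01,  1.12969050e-02, -2.34902063e-04,
       -1.22409000e+00, -2.88113524e-01]), 'joint_vel': array([ 0.00033694, -0.00133896,  0.00103925,  0.00137886,  0.00044392,
       -0.00041076]), 'joint_efforts': array([-1.43660745e-03, -5.83879316e+01,  2.93650675e+01,  6.94048002e+00,
       -4.28627784e-03,  7.20935162e-06]), 'position': array([173.97085262, 651.8718579 , 255.58356565]), 'orientation': array([ 3.11366398e+00, -4.08430316e-01, -3.76870741e-05]), 'ft_force': array([0.0660327 , 0.21691721, 0.97664226]), 'ft_torque': array([-0.00797847, -0.00357441,  0.0055917 ]), 'finger_force': 0.0, 'finger_gap': 85.50983133678754}
```

View pics/top0.png

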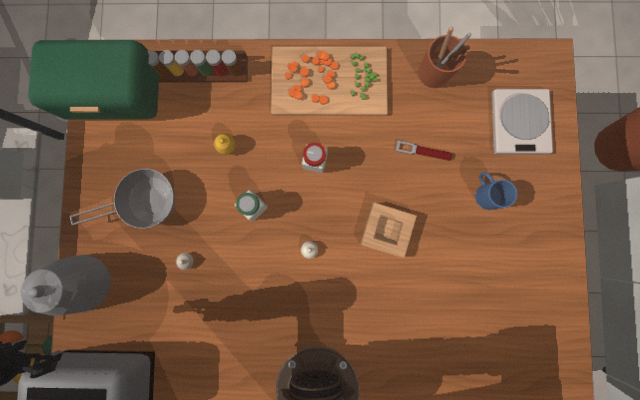

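View pics/scene0.png

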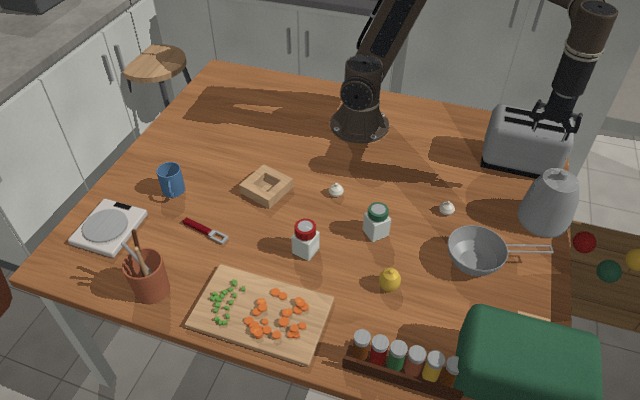

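The top view shows the red jar at about (315,155), the brace at (390,229), the green jar at (250,206), garlic at (310,249) and the peeler at (425,150). I'll measure these and zoom in.

Create h.py:
```python
import cv2,numpy as np
from scipy.spatial.transform import Rotation as R
from workcell import bot
def cam(n,st=None):
    m=bot.camera_model(n)
    if n=="wrist":
        T=np.eye(4);T[:3,:3]=R.from_rotvec(st["orientation"]).as_matrix();T[:3,3]=st["position"]
        T=T@m["T_tool_cam"];return m,T[:3,:3],T[:3,3]
    return m,R.from_rotvec(m["orientation"]).as_matrix(),m["eye"]
def K(m): return np.array([[m["fx"],0,m["cx"]],[0,m["fy"],m["cy"]],[0,0,1]])
def ray(c,px):
    m,r,e=c
    u=cv2.undistortPoints(np.array(px,float).reshape(-1,1,2),K(m),m["D"]).reshape(-1,2)
    return np.c_[u[:,0],-u[:,1],-np.ones(len(u))]@r.T,e
def onz(c,px,z):
    d,e=ray(c,px);return (e+d*((z-e[2])/d[:,2])[:,None])[:,:2]
def tri(c1,p1,c2,p2):
    A=[];b=[]
    for c,p in((c1,p1),(c2,p2)):
        d,e=ray(c,[p]);d=d[0]/np.linalg.norm(d);P=np.eye(3)-np.outer(d,d);A.append(P);b.append(P@e)
    return np.linalg.lstsq(np.vstack(A),np.hstack(b),rcond=None)[0]
def proj(c,P):
    m,r,e=c;q=(np.array(P,float).reshape(-1,3)-e)@r
    return cv2.projectPoints(np.c_[q[:,0],-q[:,1],-q[:,2]],np.zeros(3),np.zeros(3),K(m),m["D"])[0].reshape(-1,2)
```

Run:
```python
from h import *
t=cv2.imread("pics/top0.png");s=cv2.imread("pics/scene0.png")
def z(im,x,y,w,k): return cv2.resize(im[y-w//2:y+w//2,x-w//2:x+w//2],None,fx=k,fy=k,interpolation=cv2.INTER_CUBIC)
cv2.imwrite("pics/z.png",np.hstack([z(t,315,157,56,7)[:392],z(t,390,230,80,4.9)[:392]]))
ct,cs=cam("top"),cam("scene")
for n,p,h in(("lid",(315,154),114),("brace",(390,229),40),("garlic",(310,249),24),("green",(248,204),110),("peeler",(425,150),8),("mug",(497,194),50),("lemon",(225,145),40)):
    print(n,onz(ct,[p],h)[0].round())
print(tri(ct,(315,154),cs,(305,227)))
```

```text
lid [675.  10.]
brace [ 469. -209.]
garlic [409.  25.]
green [534. 196.]
peeler [ 712. -324.]
mug [ 573. -519.]
lemon [718. 284.]
[675.36511645  12.49631092 109.36504528]
```

View pics/z.png

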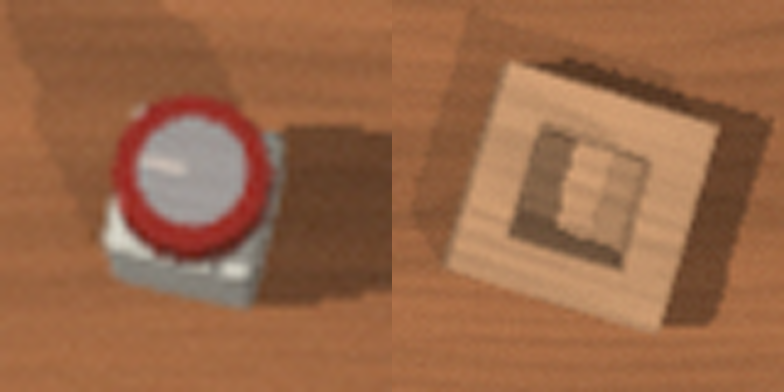

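The red lid is at about (675,11) with its mark pointing to image left. The brace is rotated roughly 17 degrees. I'll bring the wrist camera over the lid.

Careful with the scale: shifts go in shares of 800 mm and turns go in shares of 2 pi rad. That gives: 650 mm / 800 = 0.8125, 490 mm / 800 = 0.6125.

advance(steps=[0.8125,0.6125,0,0,0,0,0.8125,0.6125,0,0,0,0,0.8125,0.6125,0,0,0,0,0.8125,0.6125,0,0,0,0,0.8125,0.6125,0,0,0,0,0.8125,0.6125,0,0,0,0,0.8125,0.6125,0,0,0,0,0.8125,0.6125,0,0,0,0,0.8125,0.6125,0,0,0,0,0.8125,0.6125,0,0,0,0], finger_gap=85)

```text
time_s: 1.15
position: [483.0, 256.6, 256.4]
orientation: [-3.115, 0.408, -0.0]
ft_force: [0.6, 0.5, -0.6]
finger_gap: 85.0
finger_force: 0.0
```

To row units: 250 mm / 800 = 0.3125, 188 mm / 800 = 0.235.

advance(steps=[0.3125,0.235,0,0,0,0,0.3125,0.235,0,0,0,0,0.3125,0.235,0,0,0,0,0.3125,0.235,0,0,0,0,0.3125,0.235,0,0,0,0,0.3125,0.235,0,0,0,0,0.3125,0.235,0,0,0,0,0.3125,0.235,0,0,0,0,0.3125,0.235,0,0,0,0,0.3125,0.235,0,0,0,0])

```text
time_s: 2.15
position: [674.7, 13.3, 256.4]
orientation: [-3.115, 0.407, 0.0]
ft_force: [0.3, -0.1, 1.1]
finger_gap: 85.0
finger_force: 0.0
```

Run:
```python
from h import *
import json
st=bot.state();im=bot.grab_frame("wrist");cv2.imwrite("pics/w1.png",im)
json.dump({k:list(map(float,st[k])) for k in("position","orientation")},open("w1.json","w"))
c=cam("wrist",st)
b,g,r=[im[...,i].astype(int) for i in range(3)]
m=((r>90)&(r-g>60)&(r-b>50)).astype(np.uint8)
cs=[q for q in cv2.findContours(m,cv2.RETR_EXTERNAL,cv2.CHAIN_APPROX_NONE)[0] if cv2.contourArea(q)>300]
for q in cs: print(cv2.contourArea(q),cv2.boundingRect(q),cv2.minEnclosingCircle(q), onz(c,[cv2.minEnclosingCircle(q)[0]],114))
```

```text
341.0 (120, 382, 52, 18) ((145.5, 395.5), 25.739173889160156) [[494.41895029 269.92955421]]
1268.0 (465, 361, 53, 39) ((491.0, 387.0), 28.6357421875) [[ 404.32925489 -119.06631694]]
753.5 (573, 68, 67, 17) ((606.0, 76.0), 33.95595169067383) [[ 713.42876539 -247.92617892]]
483.0 (261, 0, 48, 15) ((284.5, 2.0), 23.585052490234375) [[831.78822289  -0.91593323]]
661.5 (190, 0, 45, 20) ((212.0, 5.5), 22.67717933654785) [[844.59700965  54.38949169]]
145521.0 (0, 0, 640, 371) ((329.58221435546875, 177.63467407226562), 356.78216552734375) [[ 6.88265771e+02 -1.55905495e-01]]
```

View pics/w1.png

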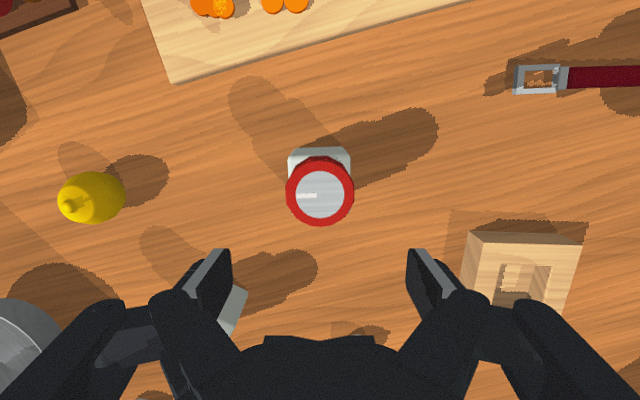

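The wrist view shows the lid at (320,191) with its mark pointing left, almost along tool −y. The jar's far edge is at row ~150, and the brace is partly visible at (525,270).

Run:
```python
from h import *
import json
st={k:np.array(v) for k,v in json.load(open("w1.json")).items()}
im=cv2.imread("pics/w1.png");c=cam("wrist",st)
hsv=cv2.cvtColor(im,cv2.COLOR_BGR2HSV);H,S,V=[hsv[...,i].astype(int) for i in range(3)]
roi=np.zeros(H.shape,bool);roi[135:240,270:370]=1
red=(((H<5)|(H>172))&(S>150)&roi).astype(np.uint8)
q=max(cv2.findContours(red,cv2.RETR_EXTERNAL,cv2.CHAIN_APPROX_NONE)[0],key=cv2.contourArea)
print("red",cv2.boundingRect(q))
x,y,w,h=cv2.boundingRect(q)
fill=np.zeros(H.shape,np.uint8);cv2.drawContours(fill,[q],-1,1,-1)
grey=((fill>0)&(red==0)).astype(np.uint8);grey=cv2.morphologyEx(grey,cv2.MORPH_OPEN,np.ones((3,3)))
g=max(cv2.findContours(grey,cv2.RETR_EXTERNAL,cv2.CHAIN_APPROX_NONE)[0],key=cv2.contourArea)
e=cv2.fitEllipse(g);print("disc",e,onz(c,[e[0]],114))
g2=(cv2.erode(grey,np.ones((5,5)))>0);vv=V[g2];print(np.percentile(vv,[5,50,90,98]))
mk=g2&(V>np.median(vv)+(V[g2].max()-np.median(vv))*.5)
p=np.argwhere(mk)[:,::-1];W=onz(c,p,114);ctr=onz(c,[e[0]],114)[0]
d=np.linalg.svd(W-W.mean(0))[2][0];d*=np.sign(d@(W.mean(0)-ctr))
print("mark n",len(p),"dir",np.degrees(np.arctan2(d[1],d[0])),"ctr->mark",np.degrees(np.arctan2(*(W.mean(0)-ctr)[::-1])))
wt=((S<60)&(V>120)&roi&(fill==0)).astype(np.uint8)
q=max(cv2.findContours(wt,cv2.RETR_EXTERNAL,cv2.CHAIN_APPROX_NONE)[0],key=cv2.contourArea);print("white",cv2.boundingRect(q))
top=[(xx,np.argmax(wt[:,xx])) for xx in range(294,346)]
# far bottom edge of jar or shoulder top? print profile
L=onz(c,top,80);f=np.polyfit(L[:,1],L[:,0],1);print("edge ang",np.degrees(np.arctan(f[0])), top[::10])
Rm=R.from_rotvec(st["orientation"]).as_matrix();print(Rm.round(3), "tool x yaw",np.degrees(np.arctan2(Rm[1,0],Rm[0,0])))
cv2.imwrite("pics/z2.png",cv2.resize(im[140:240,270:370],None,fx=6,fy=6,interpolation=cv2.INTER_CUBIC))
```

```text
red (286, 156, 68, 71)
disc ((319.5130310058594, 194.2070770263672), (47.12773895263672, 48.70119094848633), 97.54135131835938) [[675.8114183   12.44947248]]
[187. 194. 200. 235.]
mark n 90 dir 76.5193644829705 ctr->mark 79.29230778822274
white (287, 147, 64, 31)
edge ang 13.985562259569601 [(294, np.int64(149)), (304, np.int64(148)), (314, np.int64(148)), (324, np.int64(147)), (334, np.int64(147)), (344, np.int64(150))]
[[ 0.966 -0.257 -0.   ]
 [-0.257 -0.966  0.   ]
 [-0.    -0.    -1.   ]] tool x yaw -14.87951944082936
```

View pics/z2.png

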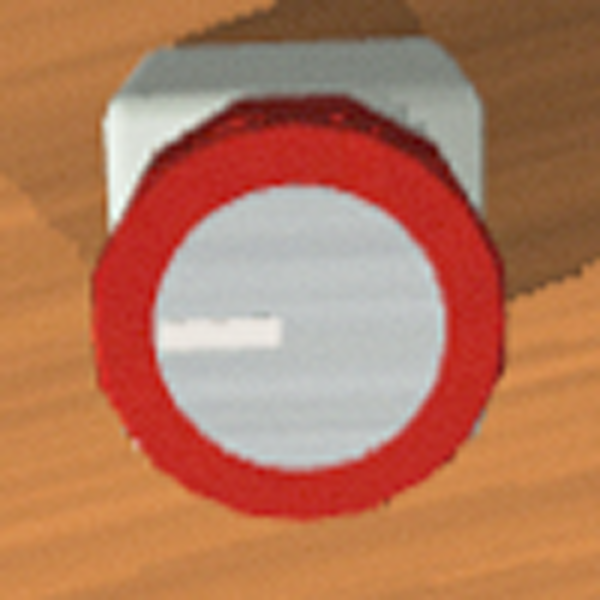

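The lid's yaw is about 76.4 degrees, so the current tool yaw already suits gripping the flats. I'll measure the brace with the same camera pose before grasping.

To row units: 268 mm / 800 = 0.335, -131 mm / 800 = -0.1638.

advance(steps=[-0.1638,0.335,0,0,0,0,-0.1638,0.335,0,0,0,0,-0.1638,0.335,0,0,0,0,-0.1638,0.335,0,0,0,0,-0.1638,0.335,0,0,0,0,-0.1638,0.335,0,0,0,0,-0.1638,0.335,0,0,0,0,-0.1638,0.335,0,0,0,0,-0.1638,0.335,0,0,0,0])

```text
time_s: 3.1
position: [480.2, -212.0, 256.7]
orientation: [-3.115, 0.407, -0.002]
ft_force: [-0.1, 0.2, 0.3]
finger_gap: 85.0
finger_force: 0.0
```

Run:
```python
from h import *
st=bot.state();im=bot.grab_frame("wrist");cv2.imwrite("pics/w2.png",im)
import json
json.dump({k:list(map(float,st[k])) for k in("position","orientation")},open("w2.json","w"))
```

```text
(no output)
```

View pics/w2.png

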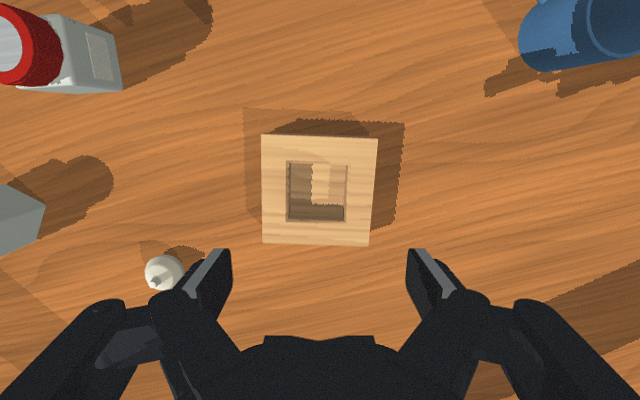

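The brace's top face is at roughly (261,135), (378,139), (368,246) and (262,242), with the well centre near (316,191).

Run:
```python
from h import *
import json
st={k:np.array(v) for k,v in json.load(open("w2.json")).items()}
im=cv2.imread("pics/w2.png");c=cam("wrist",st)
hsv=cv2.cvtColor(im,cv2.COLOR_BGR2HSV)
print(hsv[150,300],hsv[230,300],hsv[136,300],hsv[130,300],hsv[260,300],hsv[190,255],hsv[190,230])
H,S,V=[hsv[...,i].astype(int) for i in range(3)]
roi=np.zeros(H.shape,bool);roi[120:260,245:395]=1
m=((S<125)&(V>165)&roi).astype(np.uint8)
q=max(cv2.findContours(m,cv2.RETR_EXTERNAL,cv2.CHAIN_APPROX_NONE)[0],key=cv2.contourArea)
P=q[:,0].astype(float);print(cv2.contourArea(q),cv2.boundingRect(q))
x0,y0,w,h=cv2.boundingRect(q);W=onz(c,P,40)
# sort edge points into 4 sides by image, fit lines
qd=cv2.approxPolyDP(cv2.convexHull(q),6,True)[:,0].astype(float);print("quad",qd.tolist())
cor=[]
lines=[]
for i in range(len(qd)):
    a,b=qd[i],qd[(i+1)%len(qd)];d=(b-a)/np.linalg.norm(b-a);n=np.array([-d[1],d[0]]);t=(P-a)@d
    s=(abs((P-a)@n)<3)&(t>8)&(t<np.linalg.norm(b-a)-8)
    v=cv2.fitLine(onz(c,P[s],40).astype(np.float32),cv2.DIST_HUBER,0,.01,.01).ravel();lines.append(v)
    print(s.sum(),"ang",np.degrees(np.arctan2(v[1],v[0])))
for i in range(len(lines)):
    a,b=lines[i-1],lines[i];t=np.linalg.solve(np.c_[a[:2],-b[:2]],b[2:]-a[2:]);cor.append(a[2:]+t[0]*a[:2])
cor=np.array(cor);print(cor.round(1),np.linalg.norm(cor-np.roll(cor,-1,0),axis=1).round(1),"ctr",cor.mean(0))
# the well mouth
g=((V<150)|(S>125))&roi;inn=np.zeros(H.shape,np.uint8);inn[155:228,278:355]=1
wm=((m==0)&(inn>0)).astype(np.uint8);q=max(cv2.findContours(wm,cv2.RETR_EXTERNAL,cv2.CHAIN_APPROX_NONE)[0],key=cv2.contourArea)
r=cv2.boundingRect(q);print("well",r,onz(c,[(r[0]+r[2]/2,r[1]+r[3]/2)],40))
```

```text
[ 17 112 230] [ 16 109 226] [ 17 112 227] [ 14 157  94] [ 13 162 206] [ 14 157 164] [ 13 154 182]
11857.5 (261, 134, 117, 112)
quad [[262.0, 134.0], [377.0, 139.0], [367.0, 245.0], [263.0, 242.0]]
99 ang 72.8325
91 ang -17.24279
87 ang 72.66255
92 ang -17.074223
[[ 545.9 -163.2]
 [ 507.9 -286.2]
 [ 384.9 -248. ]
 [ 423.2 -125.5]] [128.7 128.7 128.4 128.4] ctr [ 465.45645 -205.7052 ]
well (286, 162, 59, 60) [[ 466.45133219 -204.25263069]]
```

The brace centre is (465.5, −205.7) at yaw 72.8 degrees. Next I'll return above the lid and descend.

To row units: -267 mm / 800 = -0.3338, 131 mm / 800 = 0.1638, -0.023 rad / 6.2832 = -0.0037.

advance(steps=[0.1638,-0.3338,0,0,0,-0.0037,0.1638,-0.3338,0,0,0,-0.0037,0.1638,-0.3338,0,0,0,-0.0037,0.1638,-0.3338,0,0,0,-0.0037,0.1638,-0.3338,0,0,0,-0.0037,0.1638,-0.3338,0,0,0,-0.0037,0.1638,-0.3338,0,0,0,-0.0037,0.1638,-0.3338,0.0625,0,0,-0.0037,0.1638,-0.3338,0.1125,0,0,-0.0037,0.1638,-0.3338,0.1125,0,0,-0.0037], finger_gap=85)

```text
time_s: 4.15
position: [671.5, 12.3, 159.5]
orientation: [3.117, -0.371, -0.017]
ft_force: [-0.3, 0.4, -0.3]
finger_gap: 84.8
finger_force: 0.0
```

Run:
```python
from h import *
s=bot.state();M=R.from_rotvec(s["orientation"]).as_matrix();print(M.T@(np.array([675.8,12.4,108])-s["position"]),s["joints"])
```

```text
[ 4.69823326 -1.32008837 51.47642377] [ 0.30698085  0.42849206 -0.11028957 -0.00204623 -1.0431136   1.02796148]
```

advance(steps=[0,0,0,0,0,0,0,0,0,0,0,0])

```text
time_s: 4.35
position: [676.6, 11.9, 169.0]
orientation: [-3.119, 0.371, -0.006]
ft_force: [-0.3, 0.0, 0.4]
finger_gap: 84.7
finger_force: 0.0
```

Run:
```python
from h import *
s=bot.state();M=R.from_rotvec(s["orientation"]).as_matrix();print(M.T@(np.array([675.8,12.4,108])-s["position"]),s["orientation"])
```

```text
[-1.12648864 -0.19724466 60.95057737] [-3.11905403  0.37080222 -0.00551346]
```

To row units: 59 mm / 800 = 0.0738, 52 mm / 800 = 0.065.

advance(steps=[0,0,0.025,0,0,0,0,0,0.05,0,0,0,0,0,0.065,0,0,0,0,0,0.0738,0,0,0,0,0,0.0738,0,0,0,0,0,0.0738,0,0,0,0,0,0.0738,0,0,0])

```text
time_s: 5.05
position: [675.7, 11.4, 108.5]
orientation: [-3.119, 0.372, -0.003]
ft_force: [-1.3, 0.1, 0.3]
finger_gap: 84.7
finger_force: 0.0
```

advance(steps=[0,0,0,0,0,0,0,0,0,0,0,0,0,0,0,0,0,0,0,0,0,0,0,0,0,0,0,0,0,0,0,0,0,0,0,0,0,0,0,0,0,0], finger_gap=60, grip_n=40)

```text
time_s: 5.75
position: [675.6, 11.8, 108.1]
orientation: [-3.119, 0.372, -0.002]
ft_force: [-0.9, 3.6, 5.1]
finger_gap: 62.5
finger_force: 44.3
```

To row units: -100 mm / 800 = -0.125, -80 mm / 800 = -0.1.

advance(steps=[0,0,0,0,0,0,0,0,-0.0188,0,0,0,0,0,-0.0563,0,0,0,0,0,-0.1,0,0,0,0,0,-0.125,0,0,0,0,0,-0.125,0,0,0,0,0,-0.125,0,0,0], finger_gap=60, grip_n=80)

```text
time_s: 6.45
position: [674.0, 11.2, 206.1]
orientation: [-3.119, 0.374, 0.003]
ft_force: [-1.6, 0.0, -6.6]
finger_gap: 61.9
finger_force: 89.2
```

advance(steps=[-0.025,0.0375,0,0,0,0,-0.05,0.0875,0,0,0,0.0032,-0.08,0.1375,0,0,0,0.0064,-0.11,0.1875,0,0,0,0.01,-0.14,0.2375,0,0,0,0.01,-0.1675,0.2875,0,0,0,0.01,-0.1913,0.3263,0,0,0,0.01,-0.1913,0.3263,0,0,0,0.01,-0.1913,0.3263,0,0,0,0.01,-0.1913,0.3263,0,0,0,0.01])

```text
time_s: 7.45
position: [464.7, -206.0, 206.2]
orientation: [-3.106, 0.471, 0.003]
ft_force: [0.5, -0.1, -5.7]
finger_gap: 61.4
finger_force: 89.7
```

advance(steps=[0,0,0,0,0,0,0,0,0,0,0,0,0,0,0,0,0,0])

```text
time_s: 7.75
position: [465.2, -205.8, 207.0]
orientation: [-3.106, 0.469, 0.001]
ft_force: [0.2, -1.3, -5.1]
finger_gap: 61.4
finger_force: 89.7
```

Run:
```python
from h import *
s=bot.state();im=bot.grab_frame("wrist");t=bot.grab_frame("top")
cv2.imwrite("pics/w3.png",np.hstack([im[100:400,170:470],cv2.resize(t[160:280,330:450],(300,300))]))
M=R.from_rotvec(s["orientation"]).as_matrix();print(s["position"],np.degrees(np.arctan2(M[1,0],M[0,0])),M[:,2],s["ft_force"],s["ft_torque"],s["joints"])
```

```text
[ 465.17826235 -205.81181176  207.02236229] -17.184992685678203 [-4.81134400e-04  7.50877293e-05 -9.99999881e-01] [ 0.18294743 -1.31846758 -5.07027663] [-0.00081149  0.01820552 -0.03899655] [-2.99725527e-02  1.24831024e-01 -4.20285538e-01 -7.08922149e-05
 -1.02616293e+00  1.30087094e+00]
```

View pics/w3.png

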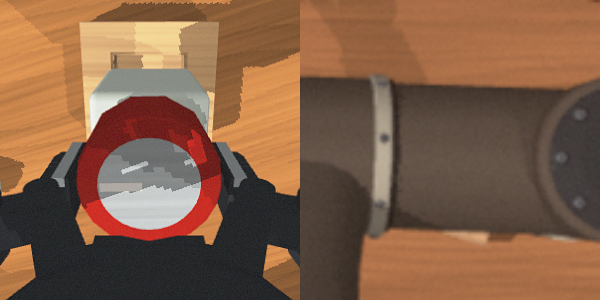

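The wrist view shows the jar held square to the brace and centred over the well. I'll descend, slowing down at the mouth.

To row units: 66 mm / 800 = 0.0825, 62 mm / 800 = 0.0775.

advance(steps=[0,0,0.025,0,0,0,0,0,0.05,0,0,0,0,0,0.065,0,0,0,0,0,0.0725,0,0,0,0,0,0.0775,0,0,0,0,0,0.0825,0,0,0,0,0,0.0825,0,0,0])

```text
time_s: 8.55
position: [465.0, -206.3, 141.3]
orientation: [-3.106, 0.471, -0.0]
ft_force: [0.2, 0.6, -5.7]
finger_gap: 61.4
finger_force: 89.7
```

advance(steps=[0,0,0.005,0,0,0,0,0,0.01,0,0,0,0,0,0.015,0,0,0,0,0,0.02,0,0,0,0,0,0.02,0,0,0])

```text
time_s: 9.05
position: [464.4, -206.2, 124.6]
orientation: [3.106, -0.471, -0.002]
ft_force: [-0.5, 0.3, -6.4]
finger_gap: 61.5
finger_force: 89.8
```

No contact yet, and the jar is about 23 mm into the well. I'll continue down to the floor.

To row units: 7 mm / 800 = 0.0088, 6 mm / 800 = 0.0075.

advance(steps=[0,0,0.0038,0,0,0,0,0,0.0063,0,0,0,0,0,0.0075,0,0,0,0,0,0.0088,0,0,0,0,0,0.0088,0,0,0,0,0,0.0088,0,0,0])

```text
time_s: 9.65
position: [465.0, -206.3, 118.6]
orientation: [3.106, -0.47, 0.001]
ft_force: [-1.6, 0.9, -1.3]
finger_gap: 61.5
finger_force: 90.4
```

advance(steps=[0,0,0.0006,0,0,0,0,0,0.0013,0,0,0,0,0,0.0019,0,0,0,0,0,0.0019,0,0,0])

```text
time_s: 10.05
position: [465.3, -206.3, 118.3]
orientation: [3.106, -0.47, 0.002]
ft_force: [-5.7, 3.8, 11.9]
finger_gap: 61.5
finger_force: 92.2
```

The jar is seated at TCP z 118.3 (118 expected) with 12 N on the floor. I'll unscrew in two stages.

To row units: -1.5 mm / 800 = -0.0019, -1.3 mm / 800 = -0.0016, -0.5 rad / 6.2832 = -0.0796.

advance(steps=[0,0,-0.0001,0,0,-0.008,0,0,-0.0004,0,0,-0.0159,0,0,-0.0005,0,0,-0.0239,0,0,-0.0008,0,0,-0.0318,0,0,-0.0009,0,0,-0.0398,0,0,-0.0011,0,0,-0.0477,0,0,-0.0013,0,0,-0.0557,0,0,-0.0015,0,0,-0.0637,0,0,-0.0016,0,0,-0.0716,0,0,-0.0019,0,0,-0.0796], grip_n=100)

```text
time_s: 11.05
position: [466.2, -206.4, 119.5]
orientation: [3.125, 0.316, 0.005]
ft_force: [-0.6, 1.3, 4.0]
finger_gap: 61.5
finger_force: 91.2
```

Run:
```python
from h import *
s=bot.state();im=bot.grab_frame("wrist")
cv2.imwrite("pics/w4.png",cv2.resize(im[100:300,170:470],None,fx=2,fy=2))
print(s["ft_force"],s["ft_torque"],s["joints"])
```

```text
[-0.62426017  1.31683317  3.97322009] [ 0.78750635  0.29285215 -0.31254739] [-3.08836712e-02  2.23863589e-01 -5.31050534e-01  4.89191861e-04
 -8.12882427e-01  1.80267567e+00]
```

View pics/w4.png

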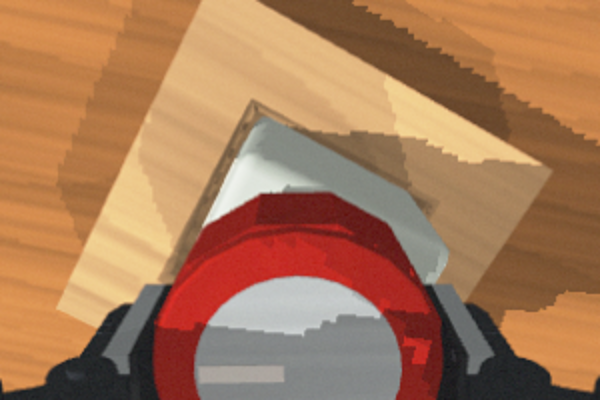

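The picture shows the lid turned with the fingers, the mark still square to the pads, and the jar held in the brace. I'll carry on turning.

To row units: -1.5 mm / 800 = -0.0019, -1.3 mm / 800 = -0.0016, -0.5 rad / 6.2832 = -0.0796.

advance(steps=[0,0,-0.0001,0,0,-0.008,0,0,-0.0004,0,0,-0.0159,0,0,-0.0005,0,0,-0.0239,0,0,-0.0008,0,0,-0.0318,0,0,-0.0009,0,0,-0.0398,0,0,-0.0011,0,0,-0.0477,0,0,-0.0013,0,0,-0.0557,0,0,-0.0015,0,0,-0.0637,0,0,-0.0016,0,0,-0.0716,0,0,-0.0019,0,0,-0.0796])

```text
time_s: 12.1
position: [466.4, -206.6, 121.1]
orientation: [2.949, 1.078, 0.004]
ft_force: [0.3, 0.4, 6.9]
finger_gap: 61.2
finger_force: 91.3
```

```bash
python3 -c "
from h import *;print(bot.state()['ft_torque'])"
```

```text
[0.05627066 0.27647802 0.01474447]
```

advance(steps=[0,0,-0.0001,0,0,-0.008,0,0,-0.0004,0,0,-0.0159,0,0,-0.0006,0,0,-0.0239,0,0,-0.001,0,0,-0.0318,0,0,-0.0013,0,0,-0.0398,0,0,-0.0013,0,0,-0.0477,0,0,-0.0013,0,0,-0.0541,0,0,-0.0013,0,0,-0.0541,0,0,-0.0013,0,0,-0.0541])

```text
time_s: 13.0
position: [465.6, -206.6, 121.4]
orientation: [2.727, 1.557, 0.002]
ft_force: [0.4, -0.9, 4.3]
finger_gap: 61.8
finger_force: 90.7
```

```bash
python3 -c "
from h import *;print(bot.state()['ft_torque'],bot.state()['joints'])"
```

```text
[-0.44492832 -0.12435711  0.00124057] [-3.11346514e-02  2.21374461e-01 -5.29046765e-01  7.20899678e-04
 -8.18739489e-01  2.63925346e+00]
```

The torque has dropped to zero, so the thread has let go. I'll lift straight up, gently at first.

To row units: -10 mm / 800 = -0.0125, -8 mm / 800 = -0.01.

advance(steps=[0,0,-0.0013,0,0,0,0,0,-0.0025,0,0,0,0,0,-0.005,0,0,0,0,0,-0.0075,0,0,0,0,0,-0.01,0,0,0,0,0,-0.0125,0,0,0,0,0,-0.0125,0,0,0])

```text
time_s: 13.7
position: [465.0, -206.3, 131.1]
orientation: [2.727, 1.56, 0.001]
ft_force: [-0.2, 0.4, -0.9]
finger_gap: 61.6
finger_force: 90.5
```

advance(steps=[0,0,-0.005,0,0,0,0,0,-0.01,0,0,0,0,0,-0.0175,0,0,0,0,0,-0.025,0,0,0,0,0,-0.0325,0,0,0,0,0,-0.04,0,0,0,0,0,-0.045,0,0,0,0,0,-0.0463,0,0,0,0,0,-0.0463,0,0,0,0,0,-0.0463,0,0,0])

```text
time_s: 14.7
position: [464.7, -206.3, 167.6]
orientation: [-2.727, -1.56, 0.0]
ft_force: [0.1, -0.4, -0.8]
finger_gap: 61.6
finger_force: 90.5
```

advance(steps=[0,0,0,0,0,0,0,0,0,0,0,0,0,0,0,0,0,0,0,0,0,0,0,0])

```text
time_s: 15.1
position: [464.8, -206.3, 167.7]
orientation: [-2.727, -1.56, 0.0]
ft_force: [0.2, -0.5, -1.0]
finger_gap: 61.3
finger_force: 90.5
```

Run:
```python
from h import *
s=bot.state();im=bot.grab_frame("wrist");sc=bot.grab_frame("scene")
cv2.imwrite("pics/w5.png",np.vstack([cv2.resize(im[60:320,120:520],(600,390))[:300],cv2.resize(sc[140:240,200:400],(600,300),interpolation=cv2.INTER_CUBIC)]))
M=R.from_rotvec(s["orientation"]).as_matrix();print(s["position"],M[:,2],s["ft_force"],s["ft_torque"],s["joint_vel"])
```

```text
[ 464.82571125 -206.29264024  167.7159862 ] [-1.70292407e-04  1.49569050e-05 -9.99999985e-01] [ 0.2125075  -0.4624518  -1.00807731] [-0.01783263  0.00099873  0.03974511] [-0.00081055 -0.00205688  0.0005234  -0.00049554 -0.00013812  0.00031919]
```

View pics/w5.png

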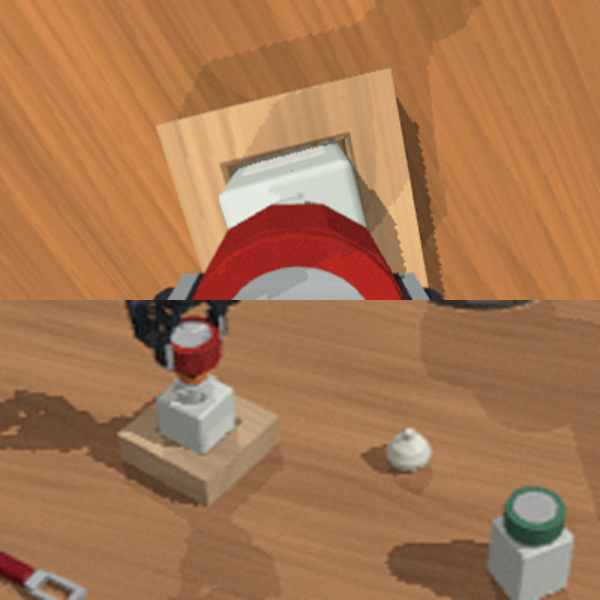

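The lid hangs level above the open jar, with the orange seal visible, and the jar is down in the brace. The wrist carries only the lid's weight (about −1 N).

```bash
python3 -c "
from workcell import bot;print(bot.hand_in())"
```

```text
the job is handed in; nothing more can be done
None
```

I handed the job in at about 15 s: the jar is fully home in the brace, and its red lid is unscrewed and gripped level about 3 cm above the mouth; hand-in returned no verdict.

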